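# Press the re-glued book

## Task

The re-glued book has to go in the little screw press. First lift the toy car down off the book and stand it on its wheels on the shelf top beside the press, then push the book straight in until it rests against the press's end stop, and turn the press's wing clockwise (seen from above), stopping at the first slip of its clutch: let it slip a little, but no more than about 20 degrees. Do not shift the jar, the coin dish or the doorstop.

Things in the scene. Friction and masses are not known exactly. Their poses are not given: they have to be found in the camera images.
- press: Small book press, fixed on the shelf top (z = 0). Origin: on the shelf top, on the screw's axis. x: direction in which the book is pushed in; z up. Wooden bed 150 wide (y), its top 18 above the shelf, from x = -170 to +107. End stop across it: face at x = +95, top 58 above the shelf.
- crossbar_mid (a point): Centre of the press's steel crossbar, 36 (x) by 205 (y), from 92 to 114 above the shelf, on two round posts of 18 diameter at y = +-89. The screw runs down through it.
- platen: Steel pressing plate, 100 (x) by 110 (y) by 12 thick, level under the crossbar. Origin: centre of its underside. A clockwise turn of the screw (seen from above) lowers it 4 mm per radian; it starts 5 to 14 mm higher than the top of the book.
- wing_mid (a point): The screw's wing over the crossbar: two flat upright blades, together 104 long, 8 thick, 24 high (122 to 146 above the shelf), on a hub of 24 diameter. Point: on the screw's axis, half-way up the blades; x along the blades, z up. Pushed sideways 42 mm from the axis it runs with about 1 N; the clutch slips at about 4 N. Screw and wing stay where left.
- wing (a joint): Slip of the clutch between wing and screw, rad: 0 while the wing carries the screw along, grows as it slips clockwise past the stopped screw, once the platen presses hard on the book (1.2 to 3.7 rad of turning from the start). Seen as a blade turning away from the black mark on the brass collar (44 diameter) just under the wing.
- book: Hardback book, 190 (x) by 120 (y) by 36 thick, about 0.5 kg, lying loose and askew on the bed, most of it outside the press on its -x side. Origin: centre of its underside; x along its length, z up. Fully home its far end rests on the end stop: its origin then has x = 0 in the press's frame.
- car_mid (a point): Toy car standing on the book: 100 long (x), 42 wide (y), 46 high, about 0.12 kg. Point: its centre, 23 above the wheels' underside. The cabin, 56 long and 40 wide, centred 6 to -x, takes up the height from 24 to 46; the body below is 42 wide. The wheels do not turn.
- keybox: Wooden key box, fixed, 130 (x) by 210 (y) by 160 high; origin: centre of its underside.
- jar_mid (a point): Glass jar of marbles with clip-on lid, 90 diameter, 137 high, standing loose; the point is on its axis, half-way up. Leave alone.
- dish: Stainless coin dish, 120 diameter, 30 high, loose; origin: centre of its underside. Leave alone.
- doorstop: Black rubber wedge doorstop, 120 (x) by 44 (y) by 32 high, loose; origin: centre of its underside. Leave alone.

How it is judged (in metres and radians):
On the way, in this order (a step that is already met when the one before it is completed fails the run):
1. the car stands on its wheels on the shelf top (height (world z) of car_mid below 0.03 m and angle between car_mid's own z axis and vertical below 0.15 rad), for 0.2 s.
2. the book is home against the end stop, the clutch not yet slipped (x of book in the frame of press above -0.007 m and angle between the x axis of book and the x axis of press, either way round below 0.1 rad and value of joint wing below 0.04 rad), for 0.2 s.
3. the clutch has slipped for the first time, with the platen pressing on the book (value of joint wing above 0.05 rad and contact force between platen and book above 3 N), for 0.05 s.
At the end, for the whole second after the job is handed in: The book is within 7 mm of the end stop and within 0.1 rad of square, the platen presses on it with more than 3 N, the clutch has slipped between 0.05 and 0.5 rad in all, and the car stands upright on its wheels (within 0.15 rad) on the shelf top (all of step 1 and all of step 3 and x of book in the frame of press above -0.007 m and angle between the x axis of book and the x axis of press, either way round below 0.1 rad and value of joint wing below 0.5 rad); the robot touches nothing.
It fails at once if the clutch is slipped more than 0.5 rad (value of joint wing above 0.5 rad).
It fails at once if the clutch is slipped backwards (value of joint wing below -0.3 rad).
It fails at once if the toy car is tipped over (angle between car_mid's own z axis and vertical above 0.7 rad).
It fails at once if the jar, dish or doorstop is shifted more than 20 mm (distance of any of jar_mid, dish, doorstop from where it was at the start of the episode above 0.02 m).
It also fails if it takes over 70 s, if anything falls off the work surface, if the arm or the gripper's body presses on something with over 40 N, if the wrist force passes 120 N, or if a joint passes its speed limit or range.

## Robot

A 7-joint arm with a two-finger parallel gripper is mounted at the origin on the work surface. World frame = base frame: x ahead of the robot, y to its left, z up, the work surface at z = 0. Lengths are in mm, angles in rad, forces in N, time in s.
With the tool pointing down it reaches from about 400 to 875 mm from the base axis. Payload 4.4 kg.
Tool frame: the origin (TCP) lies at the very end of the fingers, on their centre line; the grasp point (between the pads) lies 19 mm behind it; z points along the fingers, y is the line along which they close (so a half turn about z gives the same grasp; the last joint's range is limited). The gripper opens to 85 mm and grips with 20 to 120 N. Pads are 22 mm wide; open, the fingers measure 114 mm over their backs; the gripper's body (76 mm by 85 mm) begins 54 mm behind the grasp point. The pads swing forward as they close: fully open they stand 13 mm farther back than shut.
Start: joints at [1.221, 0.628, 0.038, 1.517, -0.027, 0.996, -0.02], TCP at [182.033, -624.005, 197.813] pointing down, gripper open.
Joint ranges: [-3.06, 3.06], [-0.37, 2.12], [-1.25, 1.32], [0.18, 2.47], [-1.1, 4.24], [0.23, 1.98], [-2.94, 2.94]. Speed limits (rad/s): [2.57, 2.57, 3.14, 3.14, 3.14, 3.14, 3.14].

## Interface

Orientations are given as [roll, pitch, yaw] about the fixed x, y, z axes, in that order (R = Rz(yaw) Ry(pitch) Rx(roll)).
In Python, from cell import monitor, viewer, workorder gives the robot as it stands.
- The arm moves only by the tool arm_command, never from a script. Its argument "series" is one flat list of numbers, 5 for each row, row after row: the opening in per cent of the stroke, from 0 (shut) to 100 (fully open), then the shift along the tool's x, y, z in cm, then the turn about the tool's z in degrees. In form: [claw, x, y, z, roll, claw, x, y, z, roll, ...]. A call has exactly 5 rows; each row is the pose to reach, as a shift and turn from the pose commanded when the call began, along the tool's axes at that moment; what a row does not reach only later rows make up. A row lasts 1/12 s, in which the tool goes at most 41.7 mm and 7.16 degrees, less where a joint would pass 70% of its speed; a pose out of reach is approached as far as the arm can. A call with a gripper value outside its range is refused whole. The fingers move at their own pace and stop on an object; the grip force is fixed at half the most. Time passes only in rows, so rows that repeat a pose let the fingers close, or fill a call up. It gives the time, the measured TCP pose, the force, the opening and the grip force at its end, in the units of the state.
- monitor.read_state(): the state, without advancing time (a new reading comes with each control period).
- viewer.get_image(name): name is "scene" or "top"; returns (picture, depth): 400x640x3 uint8, red, green, blue; 400x640 float32, mm along the optical axis (not along the pixel's ray), 0 where there is no reading.
- viewer.camera_model(name): a dict with "mtx" (3x3 intrinsics, pixels), "R" (3x3) and "t" (3): a world point X has camera coordinates R X + t. Camera axes: x right, y down, z forward; pixel columns grow to the right and rows downward; lengths in mm; the calibration is good to about 2 mm. A picture is of the moment at which its call begins. camera_model takes no time and is no camera call.
- workorder.finish_job(): hands the job in; it is judged then, once.
The state is a dict: "clock": time; "qpos": joint angles; "qd": joint speeds; "tau": joint torques, N m; "eef_pos": TCP position; "tool_rot": TCP orientation; "force": force on the tool from outside, world axes, zero at the start; "torque": the same for the moment, N m; "width": finger opening in mm; "gripper_force": force on a finger pad.
Only numpy, scipy, OpenCV 4.12 (cv2) and the standard library are available. Lean on these libraries where they do the work, as an engineer would, in place of code of your own. Each camera call takes 0.05 s, during which the arm holds its last target. There are 200 camera calls.

## Working session

There is one attempt and no reset: what is moved stays moved. The work goes in short steps, Python scripts to look and compute and a tool call to move; the robot and the scene stay as the last step left them, time stands still between calls to the robot, and variables do not carry over. Pictures are saved under pics/ and viewed, at most 10 in all, crops included, and the job is handed in when it is done.

Besides the shell and the picture viewer there is one more tool, called after "Emit:" as name(argument=value, ...), one argument or row to a line, values as JSON. arm_command: Moves the arm, as the interface text tells. Its arguments: {"type":"object","properties":{"series":{"type":"array","items":{"type":"number"}}},"required":["series"]}

```bash
ls; mkdir -p pics; python3 - <<'E'
from cell import monitor, viewer
import cv2,numpy as np
s=monitor.read_state();print({k:np.round(v,3).tolist() for k,v in s.items()})
for n in("scene","top"):
    im,d=viewer.get_image(n);cv2.imwrite(f"pics/{n}0.png",im[...,::-1]);np.save(f"pics/{n}0.npy",d)
    m=viewer.camera_model(n);print(n,{k:np.round(v,3).tolist() for k,v in m.items()})
E
```

```text
pics
{'clock': 0.0, 'qpos': [1.221, 0.629, 0.038, 1.518, -0.027, 0.996, -0.02], 'qd': [-0.001, -0.001, 0.001, 0.0, 0.001, -0.001, 0.002], 'tau': [0.001, -56.34, 1.226, -19.345, 0.011, 0.01, -0.0], 'eef_pos': [181.853, -623.345, 196.893], 'tool_rot': [-3.14, 0.0, 0.284], 'force': [-0.001, 0.574, 0.588], 'torque': [0.002, 0.015, -0.059], 'gripper_force': 0.0, 'width': 85.461}
scene {'mtx': [[362.607, 0.0, 316.11], [0.0, 362.607, 198.724], [0.0, 0.0, 1.0]], 'R': [[0.274, 0.962, -0.017], [0.625, -0.191, -0.757], [-0.731, 0.196, -0.653]], 't': [-159.777, -293.097, 1601.111]}
top {'mtx': [[389.789, 0.0, 318.878], [0.0, 389.789, 199.386], [0.0, 0.0, 1.0]], 'R': [[-0.027, -1.0, 0.005], [-0.975, 0.025, -0.221], [0.221, -0.011, -0.975]], 't': [16.571, 642.684, 1060.49]}
```

View pics/top0.png

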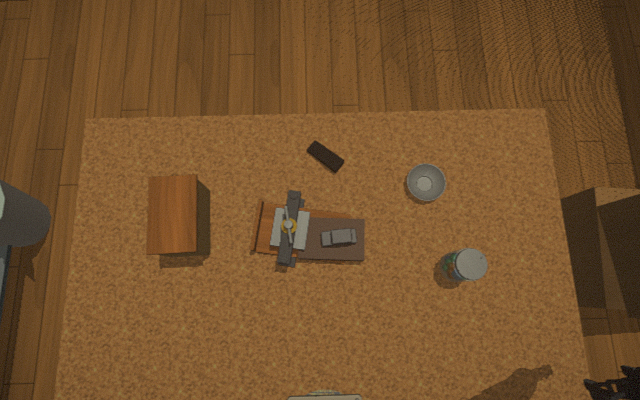

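View pics/scene0.png

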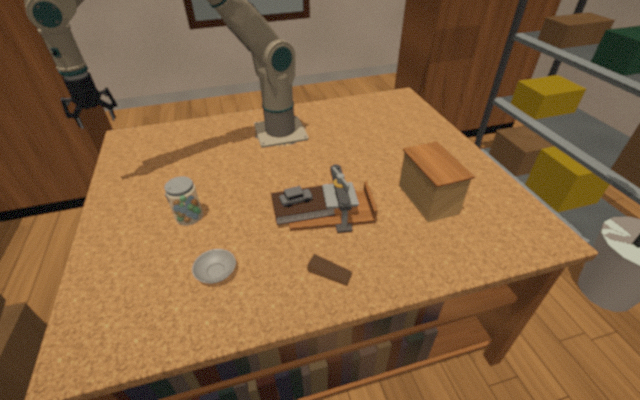

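The top view shows the press at about (289,228), with the end stop on the left at (260,230). The book sticks out to the right as far as x=365, and the car sits on it at (338,237). The jar is at (468,264), the dish at (426,183), the doorstop at (325,156) and the key box at (172,215). I'll enlarge the press area next.

```bash
cat > h.py <<'E'
import numpy as np, cv2
from cell import viewer, monitor
def ray(n,u,v,z):
    "world point of pixel at world height z"
    m=viewer.camera_model(n);R,t,K=map(np.array,(m["R"],m["t"],m["mtx"]))
    d=R.T@np.linalg.inv(K)@[u,v,1]; c=-R.T@t
    return c+d*(z-c[2])/d[2]
def cloud(n,dep):
    m=viewer.camera_model(n);R,t,K=map(np.array,(m["R"],m["t"],m["mtx"]))
    v,u=np.mgrid[:400,:640]
    p=np.stack([u,v,np.ones_like(u)],-1)@np.linalg.inv(K).T*dep[...,None]
    return (p-t)@R
def px(n,X):
    m=viewer.camera_model(n);p=np.array(m["mtx"])@(np.array(m["R"])@X+m["t"]);return p[:2]/p[2]
def crop(n,im,x,y,w,h,f,name):
    cv2.imwrite(f"pics/{name}.png",cv2.resize(im[y:y+h,x:x+w],None,fx=f,fy=f,interpolation=cv2.INTER_CUBIC))
def state():
    s=monitor.read_state();print({k:np.round(s[k],3).tolist() for k in("clock","qpos","eef_pos","tool_rot","force","width")})
E
python3 - <<'E'
from h import *
im=cv2.imread("pics/top0.png");crop("top",im,245,180,130,95,6,"topc0")
P=cloud("top",np.load("pics/top0.npy"))
x=P[180:275,245:375].reshape(-1,3)
h=np.histogram(x[:,2],bins=np.arange(-10,170,4));print([(int(b),int(c)) for b,c in zip(h[1],h[0])])
def rect(name,lo,hi,box=(245,180,375,275)):
    u0,v0,u1,v1=box
    q=P[v0:v1,u0:u1].reshape(-1,3);q=q[(q[:,2]>lo)&(q[:,2]<hi)]
    r=cv2.minAreaRect(q[:,:2].astype(np.float32));print(name,len(q),np.round(q.mean(0)),r)
rect("booktop",50,58);rect("cabin",94,106,(318,220,362,255));rect("crossbar",110,118);rect("wing",140,152);rect("platen",66,92,(265,200,318,255))
rect("jar",120,150,(440,235,500,290));rect("dish",22,36,(400,155,455,210));rect("door",12,40,(300,135,350,178));rect("key",150,170,(140,165,210,265))
E
```

```text
[(-10, 18), (-6, 984), (-2, 3998), (2, 1382), (6, 46), (10, 94), (14, 551), (18, 540), (22, 75), (26, 14), (30, 18), (34, 18), (38, 16), (42, 11), (46, 65), (50, 827), (54, 1095), (58, 155), (62, 15), (66, 17), (70, 260), (74, 590), (78, 180), (82, 7), (86, 2), (90, 8), (94, 62), (98, 208), (102, 43), (106, 19), (110, 279), (114, 314), (118, 187), (122, 28), (126, 4), (130, 3), (134, 5), (138, 1), (142, 44), (146, 93), (150, 12), (154, 0), (158, 0), (162, 0)]
booktop 1922 [530. -23.  54.] ((546.623046875, 31.29656982421875), (330.4471130371094, 147.74559020996094), 79.05097198486328)
cabin 290 [532. -58. 100.] ((532.0521850585938, -57.97782516479492), (40.6260986328125, 56.842079162597656), 5.864834308624268)
crossbar 593 [558.  86. 114.] ((560.6708984375, 85.25559997558594), (39.3084602355957, 204.11697387695312), 81.6842269897461)
wing 147 [560.  86. 147.] ((560.3068237304688, 85.86788177490234), (18.871192932128906, 101.1243896484375), 89.73184967041016)
platen 817 [559.  84.  75.] ((561.0919189453125, 86.22404479980469), (100.41044616699219, 109.9236831665039), 80.57508850097656)
jar 862 [ 444. -393.  136.] ((443.1540222167969, -395.0722351074219), (85.19393920898438, 84.20452880859375), 70.11559295654297)
dish 342 [ 705. -334.   28.] ((699.9251098632812, -328.4593811035156), (116.90719604492188, 117.5076675415039), 58.747501373291016)
door 518 [792. -25.  24.] ((795.7745361328125, -22.301620483398438), (118.65261840820312, 45.84028625488281), 49.47926330566406)
key 3852 [593. 391. 160.] ((595.972412109375, 392.3793640136719), (210.3043975830078, 131.62783813476562), 1.9763472080230713)
```

View pics/topc0.png

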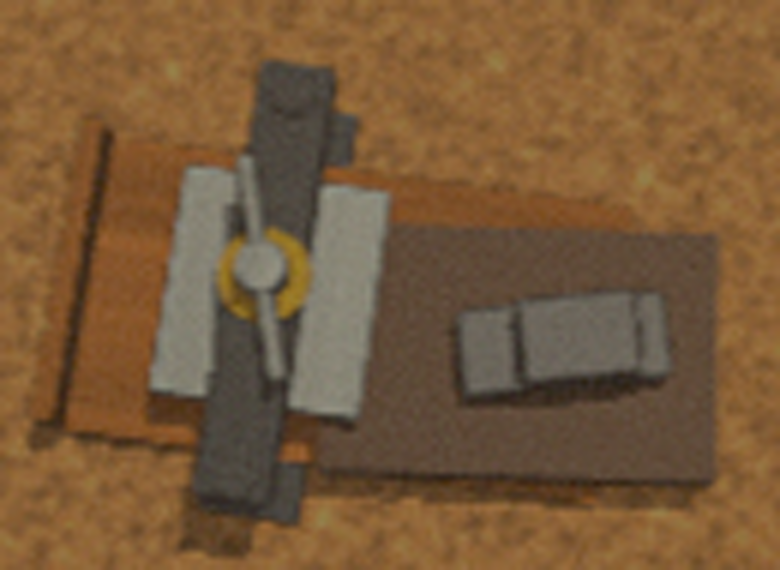

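The enlarged crop shows:
- **End stop:** line from (105,130) to (60,420).
- **Book's near end:** corners at (716,235) and (714,482).
- **Car:** cabin at 520–640, with the longer bonnet to the left, so it faces the press.
- **Wing:** blades from (245,155) to (278,380).

The depth fits give the crossbar as 39×204, the platen 100×110 and the cabin 41×57. These all match the given sizes.

```bash
cat >> h.py <<'E'
def c2w(u,v,z,ox=245,oy=180,f=6): return ray("top",ox+(u+.5)/f-.5,oy+(v+.5)/f-.5,z)[:2]
def go(x,y,z,yaw):
    "shift (cm, tool axes) and turn (deg) to a downward pose with world yaw in deg"
    s=monitor.read_state();w=s["tool_rot"][2];d=np.array([x,y,z])-s["eef_pos"]
    c,n=np.cos(w),np.sin(w)
    print("go",np.round([(c*d[0]+n*d[1])/10,(n*d[0]-c*d[1])/10,-d[2]/10,(np.degrees(w)-yaw+180)%360-180],2))
E
python3 - <<'E'
from h import *
def ang(a,b): d=b-a;return np.degrees(np.arctan2(d[1],d[0]))
bk=[c2w(*p,54) for p in((716,235),(714,482),(320,472),(390,225))];print("book",np.round(bk),"edge yaws",ang(bk[1],bk[2]),ang(bk[0],bk[3]),ang(bk[1],bk[0])+90)
cb=[c2w(*p,114) for p in((195,500),(270,515),(333,65),(260,60))];print("cross",ang(cb[0],cb[3])+90,ang(cb[1],cb[2])+90,np.mean(cb,0))
pl=[c2w(*p,76) for p in((150,390),(355,415),(390,190),(187,168))];print("platen",ang(pl[0],pl[3])+90,ang(pl[1],pl[2])+90,np.mean(pl,0))
es=[c2w(*p,58) for p in((60,420),(105,130))];print("stop",es,ang(*es)+90)
w=[c2w(*p,146) for p in((277,380),(245,156))];print("wing",w,ang(*w))
go(532,-58,200,96)
E
```

```text
book [[ 586. -131.]
 [ 467. -123.]
 [ 476.   64.]
 [ 595.   28.]] edge yaws 87.03024870034686 86.72158169516764 86.52755903282113
cross 81.28897322117872 81.31747189492108 [559.65051012  84.85101528]
platen 80.5491126106526 80.06145798505369 [561.10393165  84.91360491]
stop [array([503.85603276, 186.91857821]), array([644.73568434, 166.24709254])] 81.6524707719195
wing [array([510.14496554,  77.90337634]), array([611.30078185,  91.16635378])] 7.469688696565929
go [ 49.44 -44.47  -0.3  -79.74]
```

Emit:
arm_command(
  series=[100,2.97,-2.67,0,0,100,5.94,-5.34,0,0,100,8.91,-8.01,0,0,100,11.88,-10.68,0,0,100,14.85,-13.35,0,0],
)

```text
clock: 0.52
eef_pos: [287.7, -452.3, 197.5]
tool_rot: [-3.141, 0.0, 0.283]
force: [-0.0, 0.7, 0.9]
width: 85.4
gripper_force: 0.0
```

Emit:
arm_command(
  series=[100,2.97,-2.67,0,0,100,5.94,-5.34,0,0,100,8.91,-8.01,0,0,100,11.88,-10.68,0,0,100,14.85,-13.35,0,0],
)

```text
clock: 0.93
eef_pos: [392.8, -282.7, 197.7]
tool_rot: [-3.141, 0.0, 0.283]
force: [0.8, -0.6, -0.6]
width: 85.4
gripper_force: 0.0
```

Emit:
arm_command(
  series=[100,2.97,-2.67,0,0,100,5.94,-5.34,0,0,100,8.91,-8.01,0,0,100,11.88,-10.68,0,0,100,14.85,-13.35,0,0],
)

```text
clock: 1.35
eef_pos: [498.0, -112.9, 197.7]
tool_rot: [-3.141, 0.0, 0.284]
force: [-0.0, -0.1, 0.2]
width: 85.4
gripper_force: 0.0
```

Emit:
arm_command(
  series=[100,0,0,0,-7,100,0,0,0,-14,100,0,0,0,-21,100,0,0,0,-28,100,0,0,0,-35],
)

```text
clock: 1.77
eef_pos: [497.3, -114.6, 197.5]
tool_rot: [-3.141, 0.0, 0.901]
force: [-0.7, -0.3, -0.2]
width: 85.4
gripper_force: 0.0
```

Emit:
arm_command(
  series=[100,0,0,0,-7,100,0,0,0,-14,100,0,0,0,-21,100,0,0,0,-28,100,0,0,0,-35],
)

```text
clock: 2.18
eef_pos: [497.3, -114.8, 197.5]
tool_rot: [-3.141, -0.0, 1.511]
force: [0.2, 0.7, 0.8]
width: 85.3
gripper_force: 0.0
```

```bash
python3 -c "
from h import *
state();go(532,-58,150,96)"
```

```text
{'clock': 2.183, 'qpos': [0.416, 0.447, -0.346, 1.895, 0.199, 0.834, -0.093], 'eef_pos': [497.263, -114.834, 197.535], 'tool_rot': [-3.141, -0.0, 1.511], 'force': [0.161, 0.694, 0.791], 'width': 85.283}
go [ 5.88  3.13  4.75 -9.4 ]
```

Emit:
arm_command(
  series=[100,1.5,0.8,0,-4,100,3,1.6,0,-9.4,100,4.5,2.4,1.5,-9.4,100,6.1,3.1,3,-9.4,100,6.1,3.1,4.7,-9.4],
)

```text
clock: 2.6
eef_pos: [534.7, -51.8, 150.8]
tool_rot: [3.138, -0.002, 1.674]
force: [1.3, 0.0, -0.0]
width: 85.7
gripper_force: 0.0
```

```bash
python3 - <<'E'
from h import *
state();go(532,-56,66,96)
im,d=viewer.get_image("scene");crop("scene",im[...,::-1],240,110,150,110,5,"s1")
E
```

```text
{'clock': 2.6, 'qpos': [0.293, 0.548, -0.367, 1.88, 0.271, 0.759, -0.119], 'eef_pos': [534.738, -51.802, 150.753], 'tool_rot': [3.138, -0.002, 1.674], 'force': [1.323, 0.002, -0.023], 'width': 85.683}
go [-0.39 -0.32  8.48 -0.1 ]
```

View pics/s1.png

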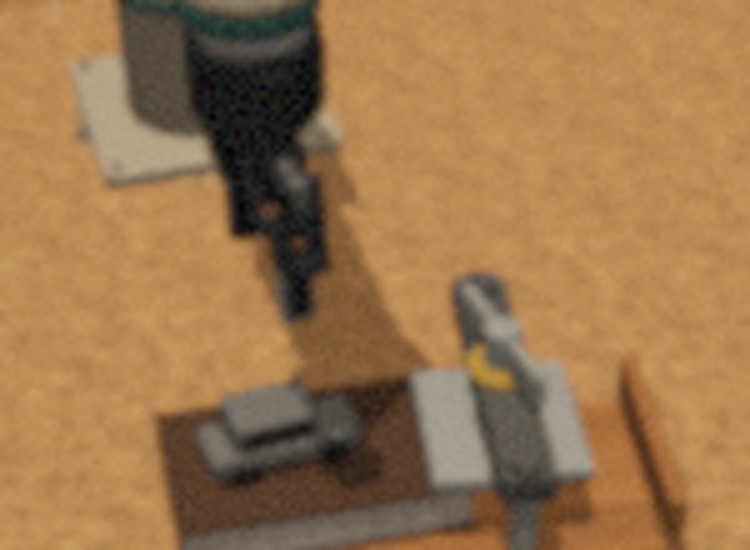

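The crop shows the fingers at about (290,310), above the car at (275,430), and nothing is in the way of the descent.

Emit:
arm_command(
  series=[100,-0.3,-0.3,2,0,100,-0.3,-0.3,4,0,100,-0.3,-0.3,6,0,100,-0.3,-0.3,7.5,0,100,-0.3,-0.3,8.4,0],
)

```text
clock: 3.07
eef_pos: [528.4, -59.9, 65.3]
tool_rot: [-3.139, 0.0, 1.669]
force: [-0.1, 0.4, 0.4]
width: 85.2
gripper_force: 0.0
```

Emit:
arm_command(
  series=[100,0,0,0,0,30,0,0,0,0,30,0,0,0,0,30,0,0,0,0,30,0,0,0,0],
)

```text
clock: 3.48
eef_pos: [530.5, -59.3, 67.8]
tool_rot: [3.14, 0.0, 1.669]
force: [-0.1, 0.1, 0.0]
width: 38.6
gripper_force: 0.0
```

Emit:
arm_command(
  series=[30,0,0,0,0,30,0,0,0,0,30,0,0,0,0,30,0,0,0,0,30,0,0,0,0],
)

```text
clock: 3.9
eef_pos: [529.8, -59.3, 66.9]
tool_rot: [3.142, 0.0, 1.669]
force: [-0.3, -0.5, -0.1]
width: 25.5
gripper_force: 0.0
```

The width reads 25.5 with no grip force, so the fingers closed on nothing. I'll look.

```bash
python3 - <<'E'
from h import *
state()
im,d=viewer.get_image("scene");a=cv2.resize(im[110:220,240:390,::-1],None,fx=4,fy=4,interpolation=3)
im,d=viewer.get_image("top");b=cv2.resize(im[190:270,270:370,::-1],None,fx=2,fy=2,interpolation=3)
c=np.zeros((440,800,3),np.uint8);c[:,:600]=a;c[:160,600:]=b;cv2.imwrite("pics/s2.png",c)
E
```

```text
{'clock': 3.9, 'qpos': [0.257, 0.668, -0.299, 1.954, 0.346, 0.569, -0.177], 'eef_pos': [529.818, -59.26, 66.863], 'tool_rot': [3.142, 0.0, 1.669], 'force': [-0.253, -0.506, -0.141], 'width': 25.521}
```

View pics/s2.png

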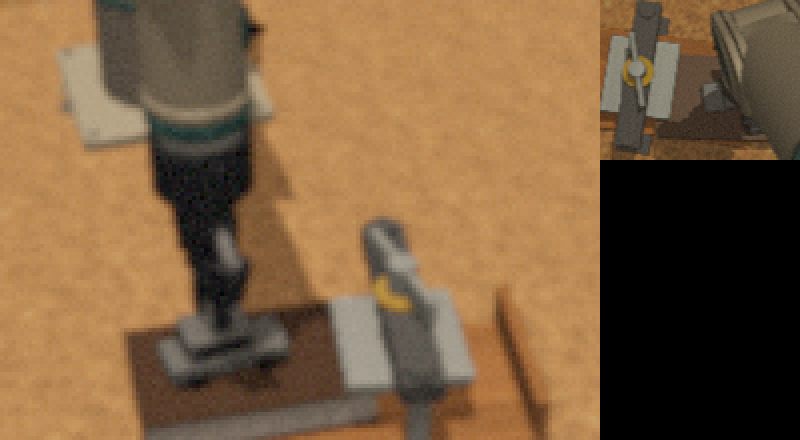

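```bash
python3 - <<'E'
from h import *
for n,X in dict(tcp=(530,-59,67),tcp90=(530,-59,90),carroof=(532,-58,100),carbase=(531,-52,54),finger=(545,-59,75),press=(560,85,114)).items():
    p=px("scene",np.array(X,float));print(n,p.round(1),"in picture",((p-[240,110])*4).round())
im,d=viewer.get_image("scene");P=cloud("scene",d)
for (u,v) in((215,325),(215,300),(212,315),(240,305),(260,330),(185,330),(215,250)):
    a=P[110+v//4,240+u//4];print((u,v),a.round())
E
```

```text
tcp [293.4 198.3] in picture [213. 353.]
tcp90 [292.9 192.8] in picture [212. 331.]
carroof [293.2 190.7] in picture [213. 323.]
carbase [295.8 201.2] in picture [223. 365.]
finger [294.3 199.4] in picture [217. 357.]
press [339.5 184.1] in picture [398. 296.]
(215, 325) [548. -62. 112.]
(215, 300) [571. -65. 154.]
(212, 315) [551. -62. 127.]
(240, 305) [515. -32.  99.]
(260, 330) [523. -18.  78.]
(185, 330) [535. -82. 103.]
(215, 250) [563. -60. 195.]
```

```bash
python3 - <<'E'
from h import *
np.set_printoptions(linewidth=160)
im,d=viewer.get_image("scene");P=cloud("scene",d)
for u in(291,294,297):
    print(u);print([(v,*P[v,u].round().astype(int).tolist(),int(im[v,u].mean())) for v in range(164,204,2)])
state()
E
```

```text
291
[(164, 559, -64, 222, 23), (166, 561, -64, 216, 29), (168, 561, -65, 209, 27), (170, 555, -64, 198, 17), (172, 556, -65, 191, 17), (174, 551, -64, 180, 24), (176, 552, -65, 174, 34), (178, 554, -66, 168, 8), (180, 555, -66, 161, 21), (182, 553, -66, 152, 26), (184, 550, -67, 143, 29), (186, 547, -66, 132, 55), (188, 543, -66, 122, 73), (190, 529, -64, 102, 87), (192, 538, -66, 102, 100), (194, 547, -69, 101, 114), (196, 551, -70, 96, 71), (198, 554, -71, 91, 34), (200, 548, -70, 78, 76), (202, 554, -72, 75, 67)]
294
[(164, 566, -56, 224, 21), (166, 567, -57, 219, 48), (168, 572, -58, 215, 82), (170, 572, -59, 209, 92), (172, 559, -57, 192, 71), (174, 540, -53, 170, 48), (176, 587, -63, 199, 47), (178, 591, -64, 195, 31), (180, 588, -64, 185, 20), (182, 585, -64, 176, 6), (184, 580, -63, 165, 24), (186, 577, -63, 155, 31), (188, 554, -59, 128, 31), (190, 556, -60, 122, 26), (192, 556, -60, 114, 42), (194, 550, -60, 102, 75), (196, 550, -60, 93, 39), (198, 549, -60, 85, 40), (200, 551, -61, 78, 79), (202, 550, -61, 68, 65)]
297
[(164, 563, -47, 221, 28), (166, 568, -48, 217, 36), (168, 567, -48, 210, 72), (170, 573, -50, 207, 105), (172, 579, -52, 204, 115), (174, 585, -53, 202, 107), (176, 592, -55, 201, 94), (178, 593, -56, 194, 47), (180, 590, -55, 184, 33), (182, 584, -55, 173, 16), (184, 574, -53, 157, 18), (186, 554, -49, 134, 45), (188, 1398, -217, 822, 48), (190, 552, -50, 117, 50), (192, 550, -50, 107, 53), (194, 548, -50, 97, 60), (196, 551, -51, 91, 27), (198, 552, -52, 85, 53), (200, 550, -52, 75, 60), (202, 551, -52, 67, 52)]
{'clock': 4.1, 'qpos': [0.257, 0.668, -0.299, 1.954, 0.346, 0.569, -0.177], 'eef_pos': [529.811, -59.205, 66.789], 'tool_rot': [-3.142, -0.0, 1.67], 'force': [-0.23, 0.598, 0.724], 'width': 25.104}
```

```bash
python3 - <<'E'
from h import *
im,d=viewer.get_image("top");P=cloud("top",d)
for u in range(318,352,4):
    print(u,[(v,*P[v,u].round().astype(int).tolist()) for v in range(222,264,4)])
crop("top",im[...,::-1],290,195,100,75,6,"t3")
E
```

```text
318 [(222, 580, 4, 52), (226, 567, 4, 57), (230, 556, 4, 57), (234, 545, 5, 52), (238, 532, 5, 58), (242, 521, 5, 56), (246, 510, 6, 51), (250, 498, 6, 58), (254, 487, 6, 55), (258, 476, 6, 51), (262, 468, 7, 0)]
322 [(222, 579, -8, 53), (226, 568, -8, 52), (230, 556, -7, 54), (234, 541, -6, 79), (238, 529, -6, 80), (242, 518, -6, 78), (246, 510, -6, 53), (250, 498, -6, 55), (254, 486, -5, 55), (258, 475, -5, 51), (262, 467, -5, 0)]
326 [(222, 579, -20, 55), (226, 568, -19, 51), (230, 556, -19, 51), (234, 541, -18, 76), (238, 529, -17, 80), (242, 518, -17, 79), (246, 509, -17, 59), (250, 497, -17, 57), (254, 486, -17, 53), (258, 475, -16, 53), (262, 467, -17, 2)]
330 [(222, 515, -16, 437), (226, 527, -21, 310), (230, 523, -22, 275), (234, 519, -23, 238), (238, 529, -29, 79), (242, 517, -28, 82), (246, 509, -29, 56), (250, 497, -28, 55), (254, 486, -28, 56), (258, 475, -28, 50), (262, 466, -29, 9)]
334 [(222, 507, -22, 488), (226, 501, -22, 479), (230, 495, -22, 468), (234, 492, -23, 439), (238, 505, -31, 265), (242, 515, -39, 102), (246, 508, -40, 58), (250, 497, -40, 55), (254, 486,
[... 327 characters left out ...]
 491, -32, 538), (230, 485, -32, 537), (234, 478, -31, 538), (238, 473, -32, 529), (242, 468, -33, 508), (246, 463, -34, 491), (250, 484, -54, 191), (254, 473, -53, 202), (258, 474, -62, 53), (262, 465, -64, 19)]
346 [(222, 496, -38, 548), (226, 489, -37, 554), (230, 481, -37, 559), (234, 474, -36, 563), (238, 468, -36, 562), (242, 462, -36, 562), (246, 457, -36, 552), (250, 482, -62, 209), (254, 473, -63, 202), (258, 473, -73, 54), (262, 465, -77, 2)]
350 [(222, 494, -43, 563), (226, 486, -42, 571), (230, 479, -42, 574), (234, 472, -41, 580), (238, 466, -40, 583), (242, 459, -40, 584), (246, 453, -40, 584), (250, 447, -40, 583), (254, 442, -41, 568), (258, 473, -85, 58), (262, 465, -89, 3)]
```

View pics/t3.png

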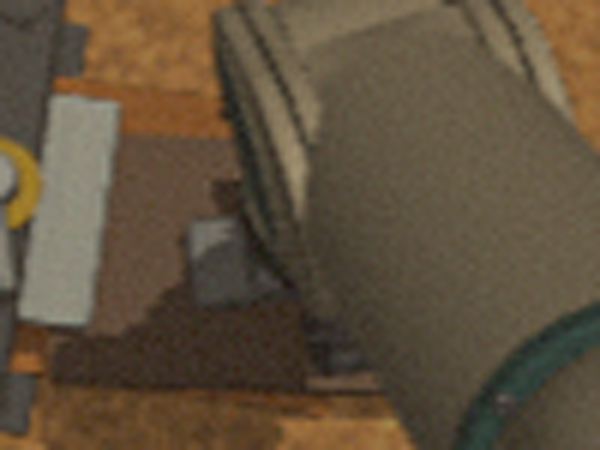

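The second view agrees. The knuckles are at z≈200 on both sides, and the finger tips are near z≈105, just above the cabin roof. So the tips really are about 35–40 mm higher than the reported z, while x and y agree. I'll open, go lower in small steps and watch the force.

Emit:
arm_command(
  series=[100,0,0,0,0,100,0,0,0,0,100,0,0,0,0,100,0,0,0,0,100,0,0,0,0],
)

```text
clock: 4.57
eef_pos: [529.8, -59.2, 66.8]
tool_rot: [-3.142, -0.0, 1.67]
force: [0.0, -0.4, -0.8]
width: 83.5
gripper_force: 0.0
```

Emit:
arm_command(
  series=[100,0,0,0.4,0,100,0,0,0.8,0,100,0,0,1.2,0,100,0,0,1.6,0,100,0,0,2,0],
)

```text
clock: 4.98
eef_pos: [529.6, -59.2, 46.2]
tool_rot: [-3.141, -0.0, 1.67]
force: [-0.3, -0.4, 0.2]
width: 85.6
gripper_force: 0.0
```

Emit:
arm_command(
  series=[100,0,0,0.2,0,100,0,0,0.4,0,100,0,0,0.6,0,100,0,0,0.8,0,100,0,0,1.0,0],
)

```text
clock: 5.4
eef_pos: [529.9, -59.3, 36.7]
tool_rot: [3.141, 0.0, 1.67]
force: [-0.3, 0.2, 0.1]
width: 85.2
gripper_force: 0.0
```

```bash
python3 - <<'E'
from h import *
state()
im,d=viewer.get_image("scene");P=cloud("scene",d)
crop("scene",im[...,::-1],260,145,80,65,8,"s4")
E
```

```text
{'clock': 5.4, 'qpos': [0.236, 0.716, -0.269, 1.97, 0.371, 0.502, -0.199], 'eef_pos': [529.911, -59.25, 36.715], 'tool_rot': [3.141, 0.0, 1.67], 'force': [-0.25, 0.204, 0.131], 'width': 85.235}
```

View pics/s4.png

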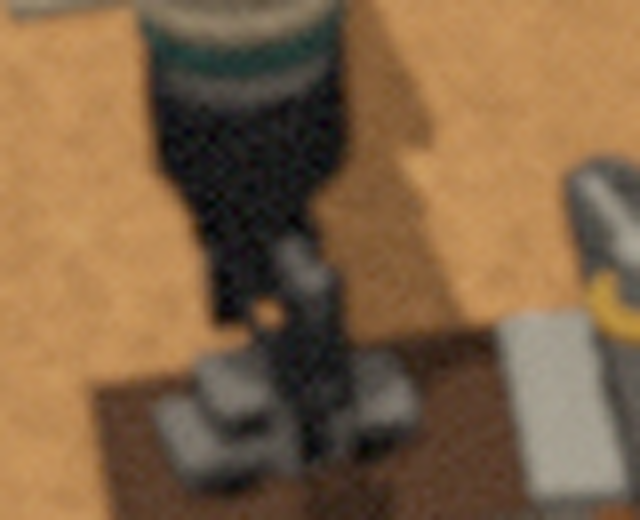

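The crop shows the near finger in front of the car at (315,450), straddling it, with its tip at z≈90. I'll go 10 mm lower and close.

Emit:
arm_command(
  series=[100,0,0,0.3,0,100,0,0,0.6,0,100,0,0,1.0,0,40,0,0,1.0,0,30,0,0,1.0,0],
)

```text
clock: 5.87
eef_pos: [529.5, -59.2, 26.5]
tool_rot: [-3.141, -0.0, 1.67]
force: [-0.9, -0.2, -0.4]
width: 63.8
gripper_force: 0.0
```

Emit:
arm_command(
  series=[30,0,0,0,0,30,0,0,0,0,30,0,0,0,0,30,0,0,0,0,30,0,0,0,0],
)

```text
clock: 6.28
eef_pos: [530.2, -59.2, 27.3]
tool_rot: [3.141, 0.0, 1.67]
force: [-0.5, 0.2, 6.2]
width: 40.5
gripper_force: 60.3
```

The fingers closed at 40.5 mm, which is the cabin's width, so I have the car. Next I'll lift it and carry it to about (690, −130).

Emit:
arm_command(
  series=[30,0,0,-0.5,0,30,0,0,-1.5,0,30,0,0,-3,0,30,0,0,-4.5,0,30,0,0,-6,0],
)

```text
clock: 6.7
eef_pos: [529.4, -59.2, 87.8]
tool_rot: [-3.141, -0.0, 1.67]
force: [1.4, -0.9, -1.1]
width: 40.6
gripper_force: 60.6
```

Emit:
arm_command(
  series=[30,-1,2,0,0,30,-2.7,5,0,0,30,-4.7,8,0,0,30,-6.5,11,0,0,30,-8,14,0,0],
)

```text
clock: 7.12
eef_pos: [677.9, -127.3, 87.6]
tool_rot: [-3.141, 0.001, 1.668]
force: [0.8, -0.6, -1.9]
width: 40.3
gripper_force: 60.7
```

```bash
python3 - <<'E'
from h import *
state()
im,d=viewer.get_image("scene");P=cloud("scene",d)
cv2.imwrite("pics/s5.png",cv2.resize(im[130:230,220:370,::-1],None,fx=5,fy=5,interpolation=3))
go(690,-130,30,95.7)
E
```

```text
{'clock': 7.117, 'qpos': [0.327, 0.824, -0.334, 1.483, 0.316, 0.888, -0.011], 'eef_pos': [677.91, -127.267, 87.554], 'tool_rot': [-3.141, 0.001, 1.668], 'force': [0.834, -0.595, -1.865], 'width': 40.344}
go [-0.03  0.46  5.76 -0.27]
```

View pics/s5.png

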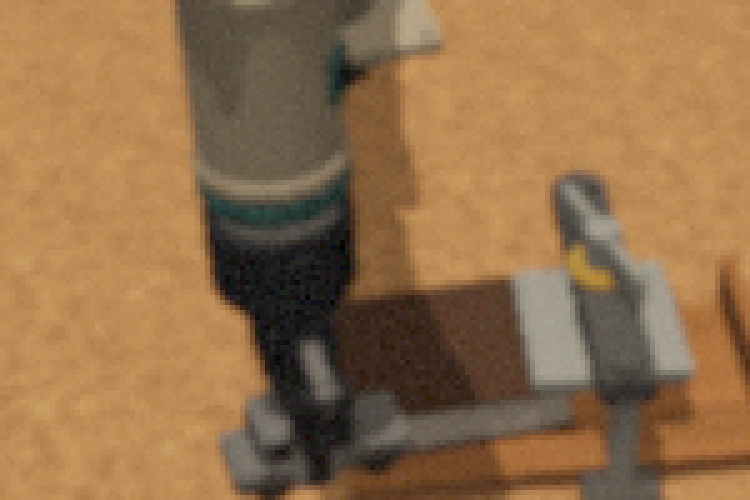

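The picture shows the car hanging level at about (310,440), clear of the book's edge. By my count its wheels are about 114 mm above the shelf. I'll lower it, then feel for contact.

Emit:
arm_command(
  series=[30,0,0.5,2,0,30,0,1,4,0,30,0,1,6,0,30,0,1,8,0,30,0,1,9.5,0],
)

```text
clock: 7.58
eef_pos: [685.6, -123.9, -9.8]
tool_rot: [-3.139, -0.001, 1.67]
force: [-0.3, -0.7, -1.6]
width: 40.5
gripper_force: 61.0
```

Emit:
arm_command(
  series=[30,0,0,0.3,0,30,0,0,0.6,0,30,0,0,0.9,0,30,0,0,1.2,0,30,0,0,1.4,0],
)

```text
clock: 8.0
eef_pos: [687.7, -124.2, -21.3]
tool_rot: [3.14, 0.0, 1.669]
force: [1.0, -0.1, -1.5]
width: 40.6
gripper_force: 61.0
```

Emit:
arm_command(
  series=[30,0,0,0.1,0,30,0,0,0.2,0,30,0,0,0.3,0,30,0,0,0.4,0,30,0,0,0.4,0],
)

```text
clock: 8.42
eef_pos: [686.9, -124.0, -26.3]
tool_rot: [-3.141, -0.0, 1.67]
force: [0.5, 0.0, -0.9]
width: 40.2
gripper_force: 61.0
```

Emit:
arm_command(
  series=[30,0,0,0.05,0,30,0,0,0.1,0,30,0,0,0.15,0,30,0,0,0.2,0,30,0,0,0.2,0],
)

```text
clock: 8.83
eef_pos: [687.1, -124.1, -26.7]
tool_rot: [3.141, 0.0, 1.669]
force: [-1.8, 0.4, 8.6]
width: 40.6
gripper_force: 62.2
```

It's in contact with the shelf at 8.6 N. I'll release it and go up.

Emit:
arm_command(
  series=[30,0,0,-0.1,0,100,0,0,-0.1,0,100,0,0,-0.1,0,100,0,0,-0.1,0,100,0,0,-0.1,0],
)

```text
clock: 9.25
eef_pos: [687.0, -124.0, -27.3]
tool_rot: [3.142, -0.0, 1.67]
force: [0.5, -0.3, -0.4]
width: 84.8
gripper_force: 0.0
```

Emit:
arm_command(
  series=[100,0,0,0,0,100,0,0,-1,0,100,0,0,-3,0,100,0,0,-6,0,100,0,0,-9,0],
)

```text
clock: 9.67
eef_pos: [686.3, -123.9, 63.6]
tool_rot: [-3.14, -0.001, 1.67]
force: [0.7, 0.3, 0.1]
width: 85.3
gripper_force: 0.0
```

```bash
python3 - <<'E'
from h import *
state()
u=np.radians(81.1);ex=np.array([np.cos(u),np.sin(u)]);c=np.array([560.3,85.2])
st=c-ex*205+np.array([-np.sin(u),np.cos(u)])*9.5*.7
print(st, ex);go(*st,60,81.1)
E
```

```text
{'clock': 9.667, 'qpos': [0.315, 0.863, -0.326, 1.471, 0.326, 0.863, -0.02], 'eef_pos': [686.256, -123.853, 63.6], 'tool_rot': [-3.14, -0.001, 1.67], 'force': [0.732, 0.28, 0.119], 'width': 85.298}
[ 522.0144377  -116.30294841] [0.15471039 0.98795987]
go [  2.37 -16.27   0.36  14.57]
```

The car is released. I'll move behind the book with the fingers turned square to the press, then touch the bare shelf there to get the true tip height.

Emit:
arm_command(
  series=[70,-0.4,-3,0,3,70,-0.8,-6.5,0,6,70,-1.2,-10,0,9,70,-1.6,-13.5,0,12,70,-2.1,-17,0,14.6],
)

```text
clock: 10.08
eef_pos: [518.6, -161.8, 63.8]
tool_rot: [3.14, 0.0, 1.413]
force: [0.6, -0.2, 0.2]
width: 59.8
gripper_force: 0.0
```

Emit:
arm_command(
  series=[70,0,0,0,0,70,0,0,1,0,70,0,0,3,0,70,0,0,5,0,70,0,0,6.5,0],
)

```text
clock: 10.5
eef_pos: [521.3, -161.2, -3.3]
tool_rot: [3.14, -0.001, 1.416]
force: [0.1, -0.3, -0.3]
width: 59.7
gripper_force: 0.0
```

Emit:
arm_command(
  series=[70,0,0,0.3,0,70,0,0,0.6,0,70,0,0,0.9,0,70,0,0,1.2,0,70,0,0,1.5,0],
)

```text
clock: 10.92
eef_pos: [520.8, -161.8, -16.7]
tool_rot: [3.14, 0.0, 1.415]
force: [-0.6, -0.1, -0.4]
width: 59.9
gripper_force: 0.0
```

```bash
python3 - <<'E'
from h import *
state()
im,d=viewer.get_image("scene")
cv2.imwrite("pics/s6.png",cv2.resize(im[130:230,220:370,::-1],None,fx=5,fy=5,interpolation=3))
E
```

```text
{'clock': 10.917, 'qpos': [0.369, 0.813, -0.183, 1.956, 0.346, 0.401, -0.234], 'eef_pos': [520.803, -161.796, -16.681], 'tool_rot': [3.14, 0.0, 1.415], 'force': [-0.598, -0.065, -0.366], 'width': 59.857}
```

View pics/s6.png

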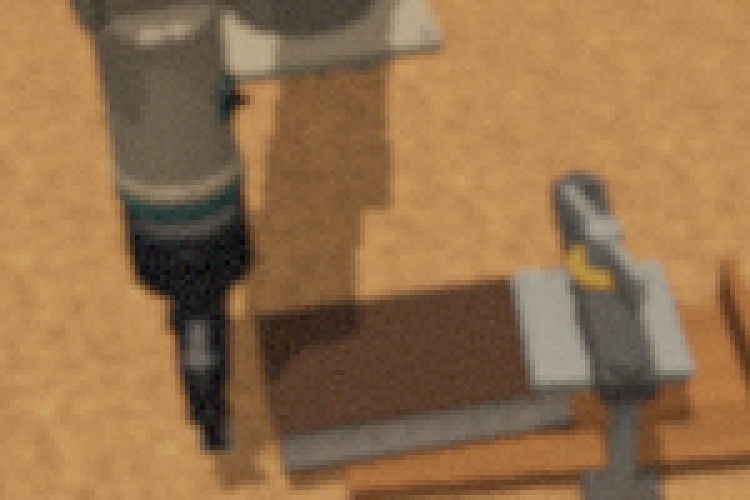

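The crop shows the finger tip at (215,445), behind the book's near end, with its shadow beginning at about (235,480). So the tip is a little above the shelf.

```bash
python3 - <<'E'
from h import *
for x in(550,556,562):
  print(x,[(z,px("scene",np.array([x,-156.,z])).round(1).tolist()) for z in(0,15,30,45)])
im,d=viewer.get_image("scene");P=cloud("scene",d)
print([(v,*P[v,263].round().astype(int).tolist()) for v in range(205,226,2)])
q=P[215:290,240:330].reshape(-1,3);q=q[(q[:,2]>38)&(q[:,2]<55)&(q[:,0]>640)];print("car roof",len(q),q.mean(0).round(),cv2.minAreaRect(q[:,:2].astype(np.float32)))
E
```

```text
550 [(0, [266.7, 223.7]), (15, [266.2, 220.4]), (30, [265.7, 217.0]), (45, [265.2, 213.5])]
556 [(0, [267.0, 225.0]), (15, [266.5, 221.6]), (30, [266.0, 218.2]), (45, [265.5, 214.8])]
562 [(0, [267.3, 226.2]), (15, [266.8, 222.9]), (30, [266.3, 219.5]), (45, [265.8, 216.0])]
[(205, 590, -161, 116), (207, 584, -162, 103), (209, 585, -163, 96), (211, 574, -163, 79), (213, 579, -164, 75), (215, 561, -164, 51), (217, 563, -165, 44), (219, 564, -166, 36), (221, 535, -165, 1), (223, 543, -167, -1), (225, 552, -168, 0)]
car roof 231 [ 691. -123.   46.] ((704.5762329101562, -96.64373016357422), (119.81169128417969, 56.17127990722656), 60.90972900390625)
```

Emit:
arm_command(
  series=[70,0.8,0,0.3,0,70,1.6,0,0.3,0,70,2.4,0,0.3,0,70,3.2,0,0.3,0,70,4,0,0.3,0],
)

```text
clock: 11.43
eef_pos: [525.8, -121.6, -20.2]
tool_rot: [-3.141, 0.001, 1.415]
force: [-1.2, -2.0, -0.8]
width: 59.8
gripper_force: 1.3
```

Emit:
arm_command(
  series=[70,0.8,0,0,0,70,1.6,0,0,0,70,2.4,0,0,0,70,3.2,0,0,0,70,4,0,0,0],
)

```text
clock: 11.85
eef_pos: [532.6, -81.9, -20.2]
tool_rot: [3.141, -0.0, 1.415]
force: [0.4, -2.1, -1.9]
width: 59.9
gripper_force: 1.2
```

Emit:
arm_command(
  series=[70,0.8,0,0,0,70,1.6,0,0,0,70,2.4,0,0,0,70,3.2,0,0,0,70,4,0,0,0],
)

```text
clock: 12.27
eef_pos: [538.7, -42.5, -20.1]
tool_rot: [3.141, 0.0, 1.415]
force: [-0.1, -3.3, -0.4]
width: 59.7
gripper_force: 1.4
```

```bash
cat >> h.py <<'E'
def book():
    "book top outline and press-frame tool position"
    u=np.radians(81.1);R=np.array([[np.cos(u),np.sin(u)],[-np.sin(u),np.cos(u)]]);c=np.array([560.3,85.2])
    s=monitor.read_state();print("tool in press",(R@(np.array(s["eef_pos"][:2])-c)).round(1),"tau7",s["tau"][6])
    for n in("top","scene"):
        im,d=viewer.get_image(n);P=cloud(n,d);q=P[150:300,200:400].reshape(-1,3);xy=(q[:,:2]-c)@R.T
        k=(q[:,2]>49)&(q[:,2]<59)&(xy[:,0]>-215)&(xy[:,0]<-52)&(abs(xy[:,1])<75);a=xy[k]
        e=[np.percentile(a[(a[:,1]>l)&(a[:,1]<l+20),0],2) for l in(-50,-30,-10,10,30) if ((a[:,1]>l)&(a[:,1]<l+20)).sum()>5]
        print(n,k.sum(),"near edge by lateral strip",np.round(e,1),"y range",np.percentile(a[:,1],[1,99]).round(1))
E
python3 -c "
from h import *
state();book()"
```

```text
{'clock': 12.267, 'qpos': [0.123, 0.814, -0.147, 1.969, 0.292, 0.379, -0.408], 'eef_pos': [538.655, -42.456, -20.149], 'tool_rot': [3.141, 0.0, 1.415], 'force': [-0.121, -3.27, -0.367], 'width': 59.653}
tool in press [-129.5    1.6] tau7 0.1434184843674302
top 623 near edge by lateral strip [ -79.5  -87.   -91.5 -108.4 -114.9] y range [-56.3  60.3]
scene 439 near edge by lateral strip [-124.3 -109.2 -107.  -103.2 -101.3] y range [-57.8  60.9]
```

Emit:
arm_command(
  series=[70,0.4,0,0,0,70,0.8,0,0,0,70,1.2,0,0,0,70,1.5,0,0,0,70,1.8,0,0,0],
)

```text
clock: 12.78
eef_pos: [541.3, -25.8, -20.1]
tool_rot: [3.142, 0.001, 1.414]
force: [-0.5, -4.7, 1.2]
width: 59.5
gripper_force: 2.1
```

Emit:
arm_command(
  series=[70,0.1,0,0,0,70,0.2,0,0,0,70,0.3,0,0,0,70,0.4,0,0,0,70,0.4,0,0,0],
)

```text
clock: 13.2
eef_pos: [542.0, -21.5, -20.1]
tool_rot: [3.141, 0.0, 1.414]
force: [-0.5, -4.1, 2.4]
width: 59.7
gripper_force: 2.2
```

Emit:
arm_command(
  series=[70,0.05,0,0,0,70,0.1,0,0,0,70,0.15,0,0,0,70,0.2,0,0,0,70,0.2,0,0,0],
)

```text
clock: 13.62
eef_pos: [542.3, -19.7, -20.1]
tool_rot: [3.141, 0.0, 1.414]
force: [-0.2, -5.2, 2.6]
width: 59.7
gripper_force: 2.4
```

Emit:
arm_command(
  series=[70,0.05,0,0,0,70,0.1,0,0,0,70,0.15,0,0,0,70,0.2,0,0,0,70,0.2,0,0,0],
)

```text
clock: 14.03
eef_pos: [542.2, -19.6, -20.1]
tool_rot: [-3.141, 0.002, 1.414]
force: [-2.0, -8.2, 3.5]
width: 59.9
gripper_force: 4.2
```

```bash
python3 -c "
from h import *
state();book()"
```

```text
{'clock': 14.033, 'qpos': [0.074, 0.815, -0.14, 1.962, 0.281, 0.383, -0.441], 'eef_pos': [542.192, -19.598, -20.095], 'tool_rot': [-3.141, 0.002, 1.414], 'force': [-1.994, -8.223, 3.494], 'width': 59.879}
tool in press [-106.3    1.7] tau7 -0.11791064869612455
top 220 near edge by lateral strip [-56.6 -66.3 -81.7 -83.5] y range [-16.5  60.7]
scene 269 near edge by lateral strip [-105.6  -87.9  -85.5  -88.5  -95.3] y range [-58.1  60.6]
```

The tool stopped at x = −106.3 in the press frame. Half a finger's width (11 mm) ahead of that puts the book's end at −95, exactly home, and the force rose. I'll back off, rise and turn to straddle the wing.

Emit:
arm_command(
  series=[70,-1,0,0,0,70,-3,0,0,0,70,-6,0,0,0,70,-9,0,0,0,70,-12,0,-2,0],
)

```text
clock: 14.55
eef_pos: [521.9, -134.7, -2.7]
tool_rot: [-3.137, -0.003, 1.418]
force: [-0.3, -0.1, 0.1]
width: 59.8
gripper_force: 0.0
```

Emit:
arm_command(
  series=[70,0,0,-4,-7,70,0,0,-8,-14,70,0,0,-12,-21,70,0,0,-16,-28,70,0,0,-18,-35],
)

```text
clock: 14.97
eef_pos: [526.7, -134.7, 184.6]
tool_rot: [3.135, 0.003, 2.033]
force: [0.7, 0.4, -0.3]
width: 60.0
gripper_force: 0.0
```

```bash
python3 - <<'E'
from h import *
state();book()
im,d=viewer.get_image("top");P=cloud("top",d)
q=P[200:255,265:315].reshape(-1,3);q=q[(q[:,2]>138)&(q[:,2]<156)&(np.hypot(q[:,0]-560,q[:,1]-85)<60)]
print(len(q),q.mean(0).round(1),cv2.minAreaRect(q[:,:2].astype(np.float32)));r=q[:,:2]-q[:,:2].mean(0);w,V=np.linalg.eigh(r.T@r);print("blade yaw",np.degrees(np.arctan2(V[1,1],V[0,1])))
go(560.3,85.2,150,137)
E
```

```text
{'clock': 14.967, 'qpos': [0.553, 0.532, -0.529, 1.829, 0.342, 0.864, 0.325], 'eef_pos': [526.692, -134.68, 184.582], 'tool_rot': [3.135, 0.003, 2.033], 'force': [0.664, 0.38, -0.295], 'width': 60.014}
tool in press [-222.4   -0.8] tau7 -1.3482670113444328
top 595 near edge by lateral strip [-93.4 -93.5 -93.5 -93.2 -92.9] y range [-57.6  60.2]
scene 323 near edge by lateral strip [-92.8 -92.8 -91.6 -92.7 -91.2] y range [-57.5  62.1]
153 [560.2  85.5 147. ] ((560.0902099609375, 84.83541870117188), (100.23538208007812, 20.88246726989746), 0.07673808187246323)
blade yaw -172.07371759031773
go [ 18.27  12.81   3.15 -20.93]
```

The book's near edge measures −93 across its whole width, so it's home and square. The blade lies at yaw 8°.

Emit:
arm_command(
  series=[70,3,2.1,0,-5,70,6,4.2,0,-10,70,9,6.3,0,-15,70,12,8.4,0,-21,70,15,10.5,0,-21],
)

```text
clock: 15.53
eef_pos: [551.1, 47.2, 177.9]
tool_rot: [-3.14, -0.003, 2.396]
force: [0.4, -0.6, 0.5]
width: 60.0
gripper_force: 0.0
```

```bash
python3 -c "
from h import *
state();go(560.3,85.2,120,137)"
```

```text
{'clock': 15.533, 'qpos': [0.266, 0.578, -0.617, 1.799, 0.412, 0.9, 0.289], 'eef_pos': [551.099, 47.186, 177.878], 'tool_rot': [-3.14, -0.003, 2.396], 'force': [0.369, -0.584, 0.497], 'width': 60.034}
go [1.9  3.42 5.79 0.26]
```

Emit:
arm_command(
  series=[70,0.6,1.2,0,0,70,1.3,2.4,1,0,70,1.9,3.4,3,0,70,1.9,3.4,5,0,70,1.9,3.4,5.8,0],
)

```text
clock: 15.95
eef_pos: [558.6, 83.9, 117.8]
tool_rot: [-3.137, -0.005, 2.394]
force: [-0.7, -0.5, 0.4]
width: 59.8
gripper_force: 0.0
```

```bash
python3 - <<'E'
from h import *
state();go(560.3,85.2,80,137)
im,d=viewer.get_image("scene");P=cloud("scene",d)
cv2.imwrite("pics/s7.png",cv2.resize(im[130:230,270:420,::-1],None,fx=5,fy=5,interpolation=3))
E
```

```text
{'clock': 15.95, 'qpos': [0.16, 0.669, -0.563, 1.821, 0.477, 0.797, 0.174], 'eef_pos': [558.595, 83.945, 117.809], 'tool_rot': [-3.137, -0.005, 2.394], 'force': [-0.679, -0.488, 0.418], 'width': 59.771}
go [-0.04  0.21  3.78  0.16]
```

View pics/s7.png

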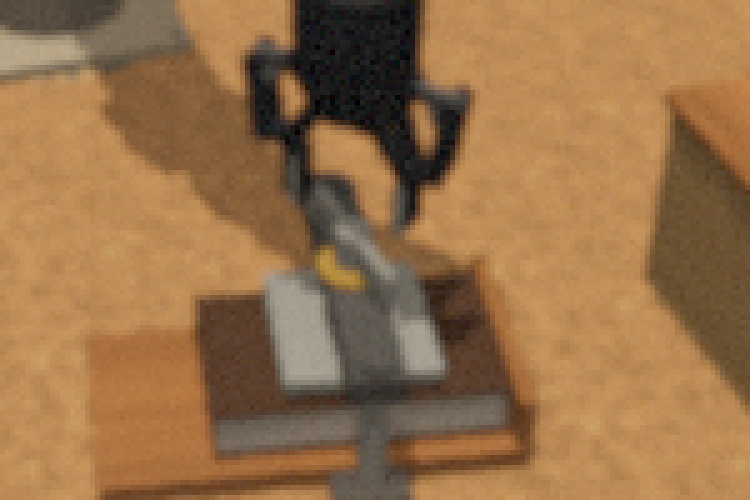

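The crop shows the book home against the end stop at (510,400). The fingers are above the wing at (295,200) and (400,225), one on each side of the blades. I'll go down to straddle them.

Emit:
arm_command(
  series=[70,0,0.1,1,0,70,0,0.2,2,0,70,0,0.2,3,0,70,0,0.2,3.7,0,70,0,0.2,3.7,0],
)

```text
clock: 16.42
eef_pos: [562.0, 83.5, 83.3]
tool_rot: [-3.14, -0.001, 2.392]
force: [0.1, 0.8, 0.8]
width: 60.1
gripper_force: 0.0
```

Emit:
arm_command(
  series=[70,0,0,0,4,70,0,0,0,8,70,0,0,0,12,70,0,0,0,16,70,0,0,0,20],
)

```text
clock: 16.83
eef_pos: [562.9, 84.7, 85.2]
tool_rot: [3.141, -0.001, 2.04]
force: [-0.3, 0.8, -0.7]
width: 60.0
gripper_force: 0.5
```

```bash
cat >> h.py <<'E'
def look():
    s=monitor.read_state();print("clock %.2f w %.1f"%(s["clock"],np.degrees(s["tool_rot"][2])),"pos",np.round(s["eef_pos"],1),"F",np.round(s["force"],2),"M",np.round(s["torque"],3),"tau7 %.3f q7 %.2f"%(s["tau"][6],s["qpos"][6]))
E
python3 -c "
from h import *
look()"
```

```text
clock 16.83 w 116.9 pos [562.9  84.7  85.2] F [-0.28  0.78 -0.66] M [0.182 0.08  0.002] tau7 0.631 q7 -0.13
```

Emit:
arm_command(
  series=[70,0.1,-0.2,0.3,6,70,0.1,-0.2,0.5,12,70,0.1,-0.2,0.5,18,70,0.1,-0.2,0.5,24,70,0.1,-0.2,0.5,30],
)

```text
clock: 17.25
eef_pos: [561.2, 84.9, 80.3]
tool_rot: [3.14, -0.001, 1.515]
force: [0.3, 1.5, -0.9]
width: 59.6
gripper_force: 0.6
```

```bash
cat >> h.py <<'E'
def wing():
    look()
    for n in("scene","top"):
        im,d=viewer.get_image(n);P=cloud(n,d);q=P.reshape(-1,3);r=np.hypot(q[:,0]-560.3,q[:,1]-85.2)
        k=(q[:,2]>126)&(q[:,2]<150)&(r>13)&(r<53);a=np.degrees(np.arctan2(q[k,1]-85.2,q[k,0]-560.3))
        h,e=np.histogram(a%360,bins=np.arange(0,361,15));print(n,k.sum(),[(int(b),int(c)) for b,c in zip(e,h) if c>5])
        k=(q[:,2]>66)&(q[:,2]<88)&(r>22)&(r<70)&(abs((q[:,0]-560.3)*.155+(q[:,1]-85.2)*.988)>24);print("  platen z",k.sum(),np.median(q[k,2]).round(1))
E
python3 -c "
from h import *
wing()"
```

```text
clock 17.25 w 86.8 pos [561.2  84.9  80.3] F [ 0.29  1.51 -0.93] M [ 0.194 -0.006  0.09 ] tau7 0.928 q7 -0.53
scene 104 [(0, 14), (165, 6), (180, 18), (315, 8), (330, 30), (345, 24)]
  platen z 328 73.6
top 0 []
  platen z 3 71.5
```

Emit:
arm_command(
  series=[70,0,0,0,6,70,0,0,0,12,70,0,0,0,18,70,0,0,0,24,70,0,0,0,30],
)

```text
clock: 17.77
eef_pos: [561.0, 84.4, 80.3]
tool_rot: [3.141, -0.001, 0.994]
force: [-1.0, 1.1, 0.7]
width: 59.6
gripper_force: 0.6
```

```bash
python3 -c "
from h import *
wing()"
```

```text
clock 17.77 w 57.0 pos [561.   84.4  80.3] F [-0.97  1.11  0.66] M [0.16  0.098 0.076] tau7 0.907 q7 -0.91
scene 140 [(105, 50), (300, 34), (315, 13), (330, 19), (345, 6)]
  platen z 314 71.9
top 0 []
  platen z 3 68.0
```

Emit:
arm_command(
  series=[70,0,0,0,6,70,0,0,0,12,70,0,0,0,18,70,0,0,0,24,70,0,0,0,30],
)

```text
clock: 18.28
eef_pos: [560.5, 84.1, 80.0]
tool_rot: [-3.141, 0.0, 0.473]
force: [-1.4, -0.3, 1.2]
width: 59.6
gripper_force: 0.7
```

```bash
python3 -c "
from h import *
wing()"
```

```text
clock 18.28 w 27.1 pos [560.5  84.1  80. ] F [-1.38 -0.35  1.24] M [ 0.004  0.187 -0.002] tau7 0.895 q7 -1.29
scene 173 [(75, 69), (90, 10), (105, 6), (120, 8), (270, 23), (285, 14), (300, 25), (315, 6)]
  platen z 306 69.7
top 11 [(255, 8)]
  platen z 30 68.2
```

Emit:
arm_command(
  series=[70,0,0,0,3,70,0,0,0,6,70,0,0,0,9,70,0,0,0,12,70,0,0,0,15],
)

```text
clock: 18.8
eef_pos: [560.2, 84.1, 79.8]
tool_rot: [-3.141, 0.001, 0.215]
force: [-0.6, -0.1, 0.8]
width: 59.9
gripper_force: 0.6
```

```bash
python3 -c "
from h import *
wing()"
```

```text
clock 18.80 w 12.3 pos [560.2  84.1  79.8] F [-0.56 -0.13  0.85] M [0.009 0.294 0.059] tau7 0.428 q7 -1.47
scene 168 [(60, 74), (75, 15), (255, 18), (270, 12), (285, 24)]
  platen z 295 68.5
top 23 [(240, 14), (255, 9)]
  platen z 60 67.7
```

Emit:
arm_command(
  series=[70,0,0,0,2,70,0,0,0,4,70,0,0,0,6,70,0,0,0,8,70,0,0,0,10],
)

```text
clock: 19.32
eef_pos: [560.6, 84.0, 79.8]
tool_rot: [3.141, 0.0, 0.033]
force: [-1.4, 1.2, -1.0]
width: 59.5
gripper_force: 0.6
```

```bash
python3 -c "
from h import *
wing()"
```

```text
clock 19.32 w 1.9 pos [560.6  84.   79.8] F [-1.39  1.22 -1.  ] M [-0.035  0.277 -0.009] tau7 0.281 q7 -1.60
scene 174 [(45, 41), (60, 48), (240, 25), (255, 6), (270, 19), (285, 14)]
  platen z 277 68.0
top 29 [(225, 7), (240, 19)]
  platen z 93 67.6
```

Emit:
arm_command(
  series=[70,0,0,0,2,70,0,0,0,4,70,0,0,0,6,70,0,0,0,8,70,0,0,0,10],
)

```text
clock: 19.83
eef_pos: [559.9, 84.4, 79.7]
tool_rot: [3.141, 0.001, -0.141]
force: [-4.1, 0.2, 1.7]
width: 59.6
gripper_force: 2.5
```

```bash
python3 -c "
from h import *
wing()"
```

```text
clock 19.83 w -8.1 pos [559.9  84.4  79.7] F [-4.12  0.18  1.73] M [0.12  0.719 0.151] tau7 0.148 q7 -1.72
scene 172 [(45, 81), (60, 11), (225, 17), (240, 17), (255, 6), (270, 27)]
  platen z 268 68.2
top 35 [(225, 31)]
  platen z 117 67.4
```

The force has jumped to 4 N (pad force 2.5 N) and the platen has stopped dropping, so the screw has stopped. I'll turn a few degrees more and see whether the force plateaus.

Emit:
arm_command(
  series=[70,0,0,0,1,70,0,0,0,2,70,0,0,0,3,70,0,0,0,4,70,0,0,0,5],
)

```text
clock: 20.35
eef_pos: [559.9, 84.4, 79.7]
tool_rot: [3.142, 0.002, -0.227]
force: [-5.3, 2.1, 2.3]
width: 60.0
gripper_force: 2.5
```

```bash
python3 -c "
from h import *
wing()"
```

```text
clock 20.35 w -13.0 pos [559.9  84.4  79.7] F [-5.29  2.14  2.26] M [0.233 0.976 0.141] tau7 -0.010 q7 -1.78
scene 167 [(30, 19), (45, 69), (60, 7), (225, 34), (240, 7), (255, 12), (270, 12)]
  platen z 277 67.9
top 32 [(210, 7), (225, 23)]
  platen z 125 67.5
```

The pad force stays at 2.5 N, so the clutch is slipping, by somewhere between 4° and 15° so far. I'll add 2° for margin, then turn back off the blade and lift away.

Emit:
arm_command(
  series=[70,0,0,0,1,70,0,0,0,2,70,0,0,0,2,70,0,0,0,-4,70,0,0,0,-10],
)

```text
clock: 20.87
eef_pos: [563.1, 84.0, 80.2]
tool_rot: [3.141, -0.005, -0.048]
force: [0.0, -0.1, 0.2]
width: 59.6
gripper_force: 0.0
```

Emit:
arm_command(
  series=[70,0,0,-1,0,70,0,0,-4,0,70,0,0,-8,0,70,0,0,-11,0,70,0,0,-14,0],
)

```text
clock: 21.28
eef_pos: [562.5, 83.9, 223.0]
tool_rot: [-3.141, -0.005, -0.056]
force: [1.4, 0.4, -0.4]
width: 59.8
gripper_force: 0.0
```

Emit:
arm_command(
  series=[70,-3,0,0,0,70,-6,0,-1,0,70,-9,0,-1,0,70,-12,0,-1,0,70,-15,0,-1,0],
)

```text
clock: 21.7
eef_pos: [411.3, 91.9, 231.1]
tool_rot: [-3.14, -0.004, -0.056]
force: [0.1, -0.4, 0.4]
width: 59.3
gripper_force: 0.0
```

```bash
python3 - <<'E'
from h import *
wing();book()
def mark(im,cz=120):
    # brightness of the brass collar by world angle, radius 15..20
    g=cv2.cvtColor(im,cv2.COLOR_RGB2HSV);o=[]
    for a in range(0,360,12):
        p=px("top",np.array([560.3+18*np.cos(np.radians(a)),85.2+18*np.sin(np.radians(a)),cz]));c=im[int(round(p[1])),int(round(p[0]))].astype(int)
        o.append((a,int(c[0]-c[2]),int(c.sum()//3)))
    print(o)
mark(cv2.imread("pics/top0.png")[...,::-1].copy());im,d=viewer.get_image("top");mark(im)
P=cloud("top",d)
q=P[200:255,265:315].reshape(-1,3);q=q[(q[:,2]>138)&(q[:,2]<156)&(np.hypot(q[:,0]-560,q[:,1]-85)<60)]
r=q[:,:2]-q[:,:2].mean(0);w,V=np.linalg.eigh(r.T@r);print(len(q),"blade yaw",np.degrees(np.arctan2(V[1,1],V[0,1])))
q=P[120:200,240:330].reshape(-1,3)
im,d=viewer.get_image("scene");P=cloud("scene",d).reshape(-1,3);k=(P[:,2]>20)&(P[:,2]<60)&(abs(P[:,0]-690)<45)&(abs(P[:,1]+120)<65);print("car",k.sum(),np.percentile(P[k],[2,98],axis=0).round())
E
```

```text
clock 21.70 w -3.2 pos [411.3  91.9 231.1] F [ 0.12 -0.44  0.37] M [ 0.016  0.011 -0.019] tau7 0.442 q7 -1.82
scene 158 [(30, 32), (45, 52), (210, 7), (225, 62)]
  platen z 268 68.0
top 96 [(30, 6), (45, 40), (210, 18), (225, 30)]
  platen z 299 67.4
tool in press [-17.1 152.3] tau7 -0.17123482190072536
top 590 near edge by lateral strip [-93.4 -93.5 -93.5 -93.2 -93.3] y range [-57.7  59.8]
scene 322 near edge by lateral strip [-92.7 -91.7 -92.4 -92.8 -91.3] y range [-56.9  60.9]
[(0, 15, 104), (12, 15, 112), (24, 22, 97), (36, 31, 119), (48, 56, 114), (60, 94, 99), (72, 115, 100), (84, 114, 99), (96, 112, 100), (108, 98, 101), (120, 85, 87), (132, 91, 66), (144, 96, 86), (156, 87, 78), (168, 59, 64), (180, 16, 118), (192, 14, 108), (204, 62, 97), (216, 114, 102), (228, 114, 103), (240, 112, 99), (252, 98, 104), (264, 109, 100), (276, 106, 106), (288, 109, 106), (300, 116, 100), (312, 113, 104), (324, 108, 102), (336, 88, 100), (348, 105, 102)]
[(0, 94, 107), (12, 96, 108), (24, 51, 106), (36, 16, 113), (48, 9, 96), (60, 48, 69), (72, 89, 89), (84, 115, 102), (96, 113, 102), (108, 107, 104), (120, 96, 84), (132, 95, 86), (144, 92, 90), (156, 110, 97), (168, 104, 105), (180, 109, 101), (192, 108, 105), (204, 89, 83), (216, 79, 61), (228, 15, 80), (240, 11, 120), (252, 43, 98), (264, 113, 100), (276, 108, 104), (288, 113, 103), (300, 112, 105), (312, 110, 104), (324, 109, 105), (336, 81, 106), (348, 110, 97)]
153 blade yaw 48.54772225598824
car 479 [[ 667. -163.   21.]
 [ 709.  -69.   50.]]
```

The arm is clear of everything. The book is square and home, and the car is upright, with its roof at z≈46–50. The wing has turned about 140°, the platen is down on the book, and the clutch slipped about 6–17° at constant force. I'll hand it in.

```bash
python3 -c "
from cell import workorder
print(workorder.finish_job())"
```

```text
the job is handed in; nothing more can be done
None
```

Job handed in with no verdict shown: the car stands on the shelf beside the press, the book is square against the end stop, and the wing is turned clockwise until the clutch slipped, by an estimated 6–17° (from force and tool rotation, not read off the collar mark).

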